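Thread the slim flask through the drying cradle's hoops and latch it

TASK

Put the slimmer of the two steel flasks in the wire drying cradle: slide it lying down, cap first, in through the large hoop and the middle hoop until its shoulder comes to a stop against the smallest hoop with only the cap sticking through. Let it rest there, then swing the keeper arm fully shut behind its tail. Leave the stout flask and the other things on the counter where they are.

Things in the scene. Friction and masses are not known exactly. Their poses are not given: they have to be found in the camera images.
- slim_flask_center (a point): Slim steel flask (loose, 0.2 to 0.4 kg) lying level on a wooden rest. Point on its axis half-way along, also near its centre of mass; x axis from tail to cap. 200 mm long: body 42 mm in diameter from the tail (100 mm behind this point) to the square shoulder (68 mm ahead), then a cap 21 mm in diameter, 32 mm long. Gripped 70 mm behind this point it is clear of the rest and, when home, of the hoops.
- stout_flask_center (a point): Stout steel flask (loose), to be left alone: body 58 mm in diameter and 150 mm long, same cap, lying on a rest of the same kind about 15 cm from the slim one (either may be the nearer). Point on its axis, 100 mm from the tail; x axis from tail to cap.
- cradle: Drying cradle, fixed: wooden base with three upright hoops of 8 mm wire at x = -15, 35, 85 mm. Origin at counter level under the line of hoops; x axis = the way in (large hoop first), z up. The slim flask rests in the hoops with its axis 75 mm above the counter; with its axis at 78 mm it is clear of all hoops. Home, shoulder against the small hoop, its centre point is at x = 13 mm, its tail at x = -87 mm.
- ring_large (a point): Centre of the large hoop, inner diameter 64 mm, 86 mm above the counter (top of its wire at 126 mm).
- ring_middle (a point): Centre of the middle hoop, inner diameter 54 mm, 81 mm above the counter.
- ring_small (a point): Centre of the smallest hoop, inner diameter 32 mm, 77.5 mm above the counter: the cap passes, the shoulder does not.
- keeper_knob (a point): The keeper's knob, an upright black cylinder 14 mm in diameter standing from 66 to 111 mm above the counter; this point is on its axis at 92 mm. It can be pinched from above or pushed, and moves on a circle of 76 mm radius about the pivot.
- keeper_pivot (a point): The keeper's vertical pivot axis (point at the knob's height), on a low post (top 69 mm above the counter) at x = -99, y = -65 mm of the cradle. The flat steel arm is level, 56 to 68 mm above the counter.
- keeper (a joint): Angle of the keeper arm: 0 = fully open (pointing back, clear of the way in), 1.7 = shut against its stop, straight across behind the flask's tail, leaving 8 mm to it. Grows clockwise seen from above. It stays where it is left (friction under 2 N at the knob) and cannot shut if the flask is not fully in.
- mug_4: Bystander: white mug standing upside down, 90 mm tall, loose, at the left. Origin at its underside. Other mugs, fixed and stacked up to 190 mm high, fill the counter beyond the cradle (world x over 0.62 m, y from 0.13 to 0.6 m): cross them higher.
- teaspoon: Bystander: teaspoon, 132 mm long, loose, flat on the counter near its front edge between the flasks and the cradle. Origin at its underside.

How it is judged:
By the outcome, as a careful person would: the job done as asked, in the order asked, and still so for the second after the job is handed in, with the robot touching nothing.
It also fails if it takes over 67 s, if anything falls off the work surface, if the arm or the gripper's body presses on something with over 40 N, if the wrist force passes 120 N, or if a joint passes its speed limit or range.

ROBOT

A 6-joint arm with a two-finger parallel gripper is mounted at the origin on a cart in front of the work surface, level with it; the furniture and walls round the work are solid. World frame = base frame: x ahead of the robot, y to its left, z up, the work surface at z = 0. Lengths are in m, angles in rad, forces in N, time in s.
With the tool pointing down it reaches from about 0.225 to 0.875 m from the base axis. Payload 3.4 kg.
Tool frame: the origin (TCP) lies midway between the tips of the shut fingers; the grasp point (between the pads) lies 19 mm behind it (pinch_z is the distance from the TCP to the grasp point, in m); z points along the fingers, y is the line along which they close (so a half turn about z gives the same grasp; the last joint's range is limited). The gripper opens to 85 mm and grips with 20 to 120 N. Pads are 22 mm wide; open, the fingers measure 114 mm over their backs; the gripper's body (76 mm by 85 mm) begins 54 mm behind the grasp point. The pads swing forward as they close: fully open they stand 13 mm farther back than shut.
Start: joints at [1.093, 0.276, 1.505, -0, 1.361, -0.121], TCP at [0.201, 0.539, 0.231] pointing down, gripper open.
Joint ranges: [-2.89, 2.89], [-0.75, 2.08], [0.22, 2.7], [-1.18, 4.32], [0.11, 2.71], [-2.7, 2.7]. Speed limits (rad/s): [2.57, 2.57, 3.14, 3.14, 3.14, 3.14].

INTERFACE

Orientations are given as a unit quaternion [w, x, y, z].
In Python, from rig import get_state, get_image, sign_off, pinch_z gives the robot as it stands.
- The arm moves only by the tool send_rows, never from a script. Its argument "steps" is one flat list of numbers, 5 for each row, row after row: the gripper's target within -1 to 1 (fully open at 1, half-way at 0, shut at -1), then the shift along the tool's x, y, z in cm, then the turn about the tool's z in degrees. In form: [gripper, x, y, z, roll, gripper, x, y, z, roll, ...]. A call has 1 to 12 rows; each row shifts and turns the commanded pose from where the row before left it, along the tool's axes as they then stand; what a row does not reach is not made up. A row lasts 1/10 s, in which the tool goes at most 50 mm and 8.59 degrees, less where a joint would pass 70% of its speed; a pose out of reach is approached as far as the arm can. A call is refused whole if a number of a shift passes 5 or a number of a turn 8.59, either way. A call with a gripper value outside its range is refused whole. The fingers move at their own pace and stop on an object; "newtons" is the grip in N (left out, the last holds). Time passes only in rows, so rows that do not move let the fingers close. It gives the time, the measured TCP pose, the force, the opening and the grip force at its end, in the units of the state.
- get_state(): the state, without advancing time (a new reading comes with each control period).
- get_image(name): name is "side" or "top" or "wrist"; returns a dict with "color" (400x640x3 uint8, red, green, blue), "mtx" (3x3 intrinsics, pixels), "k1" (the pictures are not rectified: a ray, as slopes to the right and down, at radius r is drawn at 1 + k1 r^2 times it, then the intrinsics apply), "T" (4x4, takes a point from camera to world coordinates); the wrist camera has in their place "mount" (4x4, takes a point from camera to tool coordinates, whose origin is the TCP and whose axes are the flange's). Camera axes: x right, y down, z forward; pixel columns grow to the right and rows downward; lengths in m; the calibration is good to about 2 mm. A picture is of the moment at which its call begins: read the wrist's pose just before it. There is no depth.
- sign_off(): hands the job in; it is judged then, once.
The state is a dict: "clock": time; "qpos": joint angles; "qd": joint speeds; "effort": joint torques, N m; "position": TCP position; "ee_rot": TCP orientation; "contact_force": force on the tool from outside, world axes, zero at the start; "moment": the same for the moment, N m; "width": finger opening in m; "gripper_force": force on a finger pad.
Only numpy, scipy, OpenCV 4.12 (cv2) and the standard library are available. Lean on these libraries where they do the work, as an engineer would, in place of code of your own. Each camera call takes 0.05 s, during which the arm holds its last target. There are 200 camera calls.

## Working session

There is one attempt and no reset: what is moved stays moved. The work goes in short steps, Python scripts to look and compute and a tool call to move; the robot and the scene stay as the last step left them, time stands still between calls to the robot, and variables do not carry over. Pictures are saved under pics/ and viewed, at most 10 in all, crops included, and the job is handed in when it is done.

Besides the shell and the picture viewer there is one more tool, called after "Call:" as name(argument=value, ...) on one line, values as JSON. send_rows: Moves the arm, as the interface text tells. Its arguments: {"type":"object","properties":{"steps":{"type":"array"},"newtons":{"type":"number"}},"required":["steps"]}

```bash
mkdir -p pics; python3 - <<'E'
from rig import *
import cv2
s=get_state();print(s['position'],s['ee_rot'],s['clock'],s['width'],pinch_z)
for n in('top','side'):
    d=get_image(n);cv2.imwrite(f'pics/{n}0.png',d['color'][:,:,::-1]);print(n,d['mtx'].tolist(),d['k1'],d['T'].round(4).tolist())
d=get_image('wrist');print(d['mtx'].tolist(),d['k1'],d['mount'].round(4).tolist())
E
```

```text
[0.20057807 0.53828077 0.23040332] [-2.84299775e-04  1.77467039e-01  9.84126277e-01 -9.16991392e-04] 0.0 0.08538543051666221 0.0187
top [[411.80970763067495, 0.0, 313.2421016871137], [0.0, 411.80970763067495, 204.64921510393174], [0.0, 0.0, 1.0]] 0.02653105317548699 [[-0.0175, -0.994, 0.108, 0.3827], [-0.9998, 0.0166, -0.0084, 0.1228], [0.0066, -0.1082, -0.9941, 1.241], [0.0, 0.0, 0.0, 1.0]]
side [[448.1625350412132, 0.0, 314.9635234239397], [0.0, 448.1625350412132, 201.50426197981284], [0.0, 0.0, 1.0]] -0.04180374848318329 [[0.8685, -0.294, 0.399, -0.0726], [-0.4952, -0.483, 0.7221, -0.9446], [-0.0196, -0.8248, -0.5651, 0.9375], [0.0, 0.0, 0.0, 1.0]]
[[348.6155002253788, 0.0, 319.96550026360984], [0.0, 348.6155002253788, 204.04210758327628], [0.0, 0.0, 1.0]] -0.027937264723401294 [[0.0, -0.9645, -0.264, 0.0669], [1.0, 0.0001, -0.0002, -0.0001], [0.0002, -0.264, 0.9645, -0.1431], [0.0, 0.0, 0.0, 1.0]]
```

View pics/top0.png

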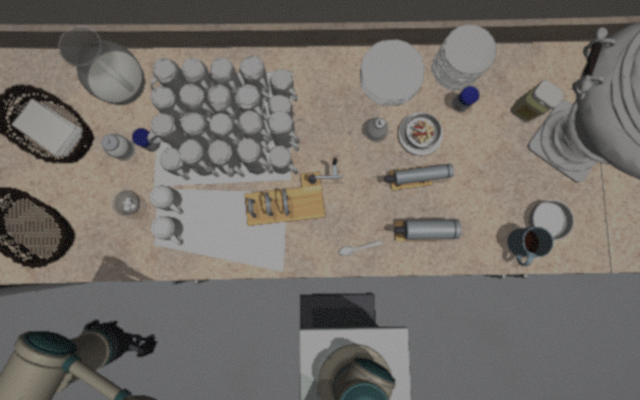

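View pics/side0.png

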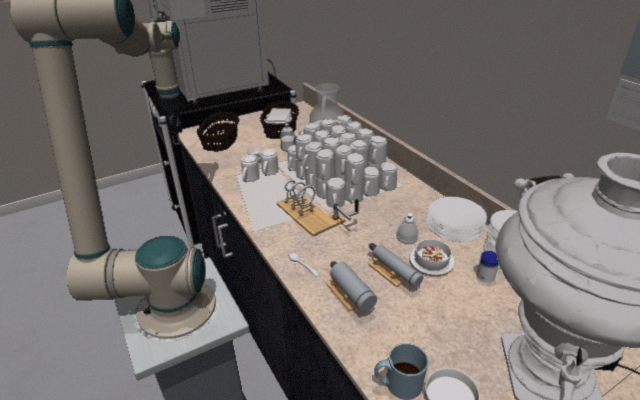

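The top view shows the slim flask, cap to the left (+y), at about (385–453, 175), the stout one at (395–460, 229), the cradle's hoops at x≈250–284, y≈205, and the keeper pivot near (312,180). The side view agrees. I'll enlarge both for reading.

```bash
python3 - <<'E'
import cv2
t=cv2.imread('pics/top0.png')[150:250,235:475]
cv2.imwrite('pics/tc.png',cv2.resize(t,(792,330),interpolation=cv2.INTER_CUBIC))
t=cv2.imread('pics/side0.png')[170:320,270:430]
cv2.imwrite('pics/sc.png',cv2.resize(t,(640,600),interpolation=cv2.INTER_CUBIC))
E
cat >h.py <<'E'
from rig import *
import numpy as np,cv2
from scipy.spatial.transform import Rotation as R
def cam(n):
    s=get_state();d=get_image(n)
    if n=='wrist':
        T=np.eye(4);q=s['ee_rot'];T[:3,:3]=R.from_quat([q[1],q[2],q[3],q[0]]).as_matrix();T[:3,3]=s['position']
        d['T']=T@d['mount']
    return d
def ray(d,u,v):
    p=cv2.undistortPoints(np.array([[[u,v]]],float),d['mtx'],np.array([d['k1'],0,0,0.]))[0,0]
    return d['T'][:3,3],d['T'][:3,:3]@[p[0],p[1],1]
def plane(d,u,v,z):
    o,r=ray(d,u,v);return o+r*(z-o[2])/r[2]
def proj(d,P):
    W=np.linalg.inv(d['T']);r=cv2.Rodrigues(W[:3,:3])[0]
    return cv2.projectPoints(np.atleast_2d(np.array(P,float)),r,W[:3,3],d['mtx'],np.array([d['k1'],0,0,0.]))[0][:,0]
E
```

```text
(no output)
```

View pics/tc.png

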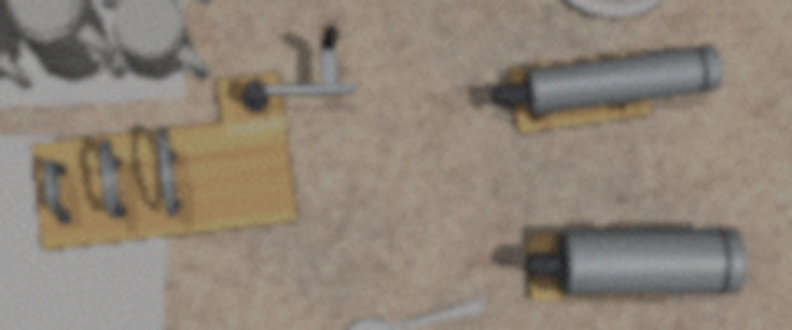

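View pics/sc.png

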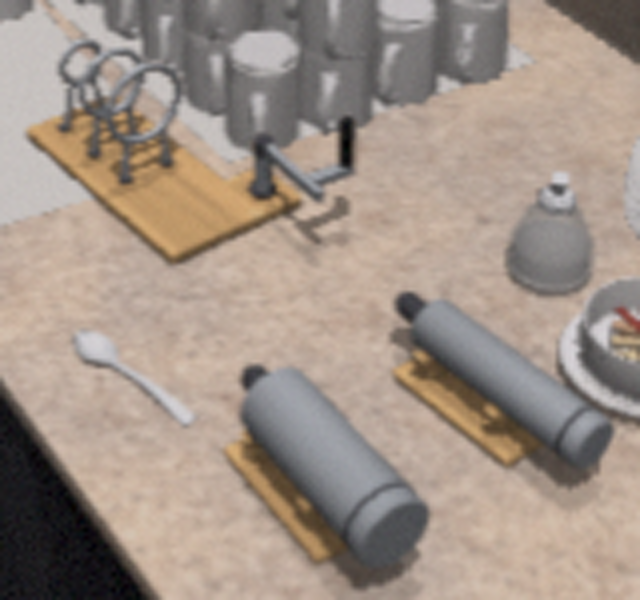

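The crops show hoop centres at about side (147,102), (118,85), (82,63), the knob top at side (346,120) and top (329,36), and the slim flask from shoulder top-crop (531,92) to tail (718,67). I'll triangulate these.

```bash
cat >tri.py <<'E'
from h import *
t=cam('top');s=cam('side')
tp=lambda u,v:ray(t,235+u/3.3,150+v/3.3)
sp=lambda u,v:ray(s,270+u/4,170+v/4)
def tri(a,b):
    A=0;c=0
    for o,r in(a,b):
        r=r/np.linalg.norm(r);M=np.eye(3)-np.outer(r,r);A=A+M;c=c+M@o
    return np.linalg.solve(A,c).round(4)
P=lambda a,z:plane(t,235+a[0]/3.3,150+a[1]/3.3,z).round(4)
S=lambda a,z:plane(s,270+a[0]/4,170+a[1]/4,z).round(4)
E
python3 - <<'E'
from tri import *
for n,a,b,z in(('L',(167,171),(147,102),.086),('M',(110,178),(118,83),.081),('S',(55,191),(82,63),.0775),('knobtop',(329,36),(346,120),.111),('pivot',(256,95),(263,142),.095)):
    print(n,tri(tp(*a),sp(*b)),P(a,z),S(b,z))
print('slim shoulder',P((531,92),.06),'tail',P((718,67),.06),'cap',P((495,95),.06),P((495,95),.05))
print('captip side',S((404,303),.05),S((404,303),.06),'tail',S((590,440),.05),S((590,440),.06),tri(tp(495,95),sp(404,303)),tri(tp(718,67),sp(590,440)))
print('stout',P((566,263),.06),P((740,262),.06))
E
```

```text
L [0.5197 0.1897 0.0867] [0.5175 0.1908 0.086 ] [0.5226 0.1899 0.086 ]
M [0.5162 0.2387 0.08  ] [0.5129 0.24   0.081 ] [0.5188 0.2362 0.081 ]
S [0.5054 0.2862 0.0787] [0.5028 0.2876 0.0775] [0.5091 0.2869 0.0775]
knobtop [0.6297 0.05   0.1101] [0.6273 0.0511 0.111 ] [0.6314 0.0485 0.111 ]
pivot [0.5881 0.1122 0.0661] [0.5805 0.1136 0.095 ] [0.569  0.0764 0.095 ]
slim shoulder [ 0.5852 -0.1288  0.06  ] tail [ 0.6047 -0.2942  0.06  ] cap [ 0.5831 -0.097   0.06  ] [ 0.5848 -0.0989  0.05  ]
captip side [ 0.5819 -0.1072  0.05  ] [ 0.5745 -0.1166  0.06  ] tail [ 0.6064 -0.2944  0.05  ] [ 0.5988 -0.3017  0.06  ] [ 0.5865 -0.1005  0.043 ] [ 0.6054 -0.2964  0.0525]
stout [ 0.4343 -0.1533  0.06  ] [ 0.4327 -0.304   0.06  ]
```

Call:
send_rows(steps=[1,0,0,-1,7.86,1,0,0,-1,7.86,1,0,0,-1,7.86,1,0,0,-1,7.86,1,0,0,-1,7.86,1,0,0,-1,7.86,1,0,0,-0.5,7.86,1,0,0,-0.5,7.86])

```text
clock: 1.05
position: [0.2008, 0.5388, 0.3016]
ee_rot: [-0.0, 0.667, 0.745, 0.0]
contact_force: [0.4, 0.2, 0.4]
width: 0.0852
gripper_force: 0.0
```

Call:
send_rows(steps=[1,-3.52,1.27,0,0,1,-3.52,1.27,0,0,1,-3.52,1.27,0,0,1,-3.52,1.27,0,0,1,-3.52,1.27,0,0,1,-3.52,1.27,0,0,1,-3.52,1.27,0,0,1,-3.52,1.27,0,0,1,-3.52,1.27,0,0,1,-3.52,1.27,0,0,1,-3.52,1.27,0,0,1,-3.52,1.27,0,0])

```text
clock: 2.25
position: [0.4017, 0.1356, 0.3014]
ee_rot: [0.0, 0.665, 0.747, 0.0]
contact_force: [0.4, 0.6, -0.1]
width: 0.0854
gripper_force: 0.0
```

Call:
send_rows(steps=[1,-3.52,1.27,0,0,1,-3.52,1.27,0,0,1,-3.52,1.27,0,0,1,-3.52,1.27,0,0,1,-3.52,1.27,0,0,1,-3.52,1.27,0,0,1,-3.52,1.27,0,0,1,-3.52,1.27,0,0,1,-3.52,1.27,0,0,1,-3.52,1.27,0,0,1,-2,0.7,0,0,1,0,0,0,0])

```text
clock: 3.45
position: [0.5786, -0.2198, 0.3]
ee_rot: [-0.0, 0.666, 0.746, -0.0]
contact_force: [-0.4, 0.1, 0.3]
width: 0.085
gripper_force: 0.0
```

```bash
python3 - <<'E'
from h import *
d=cam('wrist');cv2.imwrite('pics/w1.png',d['color'][:,:,::-1]);np.save('w1T.npy',d['T'])
s=get_state();print(s['clock'],s['position'],R.from_matrix(d['T'][:3,:3]@d['mount'][:3,:3].T).as_matrix().round(3).tolist())
E
```

```text
3.5 [ 0.57776017 -0.21789718  0.30028716] [[-0.113, 0.994, -0.001], [0.994, 0.113, -0.001], [-0.0, -0.001, -1.0]]
```

View pics/w1.png

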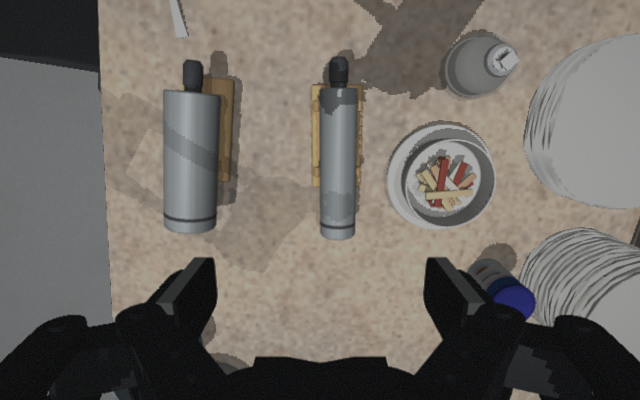

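The wrist view shows the slim flask nearly aligned with the tool: cap tip (339,57), shoulder (338,89), tail (337,238), edges at x≈320 and 356.

```bash
python3 - <<'E'
from h import *
d=cam('wrist');d['T']=np.load('w1T.npy')
for z in(.035,.045,.055):
    f=lambda u,v,zz=z:plane(d,u,v,zz)[:2].round(4)
    print(z,'cap',f(339,58),'sh',f(338.5,88),'tail',f(337.5,236),'w',np.linalg.norm(f(320,150)-f(357,150)),np.linalg.norm(f(338.5,88)-f(337.5,236)), np.linalg.norm(f(191,90)-f(189,231)))
E
```

```text
0.035 cap [ 0.5853 -0.0977] sh [ 0.5887 -0.1289] tail [ 0.6098 -0.3031] w 0.04307957752810495 0.17547321732959706 0.16840106888021822
0.045 cap [ 0.5849 -0.0991] sh [ 0.5883 -0.1295] tail [ 0.6088 -0.2994] w 0.0420746954831524 0.17113228801135102 0.1643010955532555
0.055 cap [ 0.5846 -0.1005] sh [ 0.5878 -0.1301] tail [ 0.6078 -0.2958] w 0.04097047717564448 0.16690263628834628 0.16010112429336654
```

Call:
send_rows(steps=[1,-2.85,1,0,0,1,-2.85,1,0,0,1,0,0,3.8,0,1,0,0,3.8,0,1,0,0,3.8,0,1,0,0,3.8,0,1,0,0,3,0,1,0,0,3,0,1,0,0,3,0,1,0,0,1.5,0,1,0,0,1,0,1,0,0,0,0])

```text
clock: 4.75
position: [0.6033, -0.2697, 0.0334]
ee_rot: [-0.001, 0.664, 0.747, -0.0]
contact_force: [0.2, -0.6, 0.2]
width: 0.0857
gripper_force: 0.0
```

Call:
send_rows(newtons=90, steps=[-1,0,0,0,0,-1,0,0,0,0,-1,0,0,0,0,-1,0,0,0,0,-1,0,0,0,0,-1,0,0,0,0,-1,0,0,0,0,-1,0,0,0,0,-1,0,0,0,0,-1,0,0,0,0,-1,0,0,0,0])

```text
clock: 5.85
position: [0.605, -0.2717, 0.0354]
ee_rot: [0.001, 0.665, 0.747, 0.0]
contact_force: [0.8, 0.2, 6.5]
width: 0.0392
gripper_force: 90.0
```

The pads seem to hold the flask above its axis (39 mm wide, 6.5 N upward), so I'll regrip lower.

Call:
send_rows(steps=[0.4,0,0,0,0,0.4,0,0,0,0,0.4,0,0,0,0,0.4,0,0,0.9,0,0.4,0,0,0,0])

```text
clock: 6.35
position: [0.603, -0.2705, 0.0235]
ee_rot: [-0.002, 0.665, 0.747, -0.0]
contact_force: [-0.9, -0.3, -0.1]
width: 0.06
gripper_force: 0.0
```

Call:
send_rows(newtons=90, steps=[-1,0,0,0,0,-1,0,0,0,0,-1,0,0,0,0,-1,0,0,0,0,-1,0,0,0,0,-1,0,0,0,0,-1,0,0,0,0,-1,0,0,0,0])

```text
clock: 7.15
position: [0.6046, -0.2712, 0.0254]
ee_rot: [0.0, 0.665, 0.747, 0.0]
contact_force: [3.0, 1.1, -1.0]
width: 0.0395
gripper_force: 90.5
```

Call:
send_rows(steps=[-1,0,0,-1,0,-1,0,0,-2,0,-1,0,0,-3,0,-1,0,0,-3,0,-1,0,0,-3,0,-1,1,-0.3,-3,0,-1,2,-0.6,-3,0,-1,3,-1,-3,0,-1,3,-1,-3,0,-1,3,-1,-2,0,-1,3,-1,-1.5,0,-1,3,-1,0,0])

```text
clock: 8.35
position: [0.5237, -0.0988, 0.3029]
ee_rot: [0.002, 0.665, 0.747, 0.0]
contact_force: [1.0, 0.9, -4.9]
width: 0.0398
gripper_force: 91.1
```

Call:
send_rows(steps=[-1,3,-1,0,0,-1,3,-1,0,0,-1,3,-1,0,0,-1,3,-1,0,0,-1,3,-1,0,0,-1,3,-1,0,0,-1,2,-0.7,0,0,-1,1.5,-0.6,0,0,-1,0.8,0,0,0,-1,0,0,0,0,-1,0,0,0,0])

```text
clock: 9.45
position: [0.4262, 0.113, 0.3002]
ee_rot: [0.0, 0.665, 0.747, -0.001]
contact_force: [-0.8, 0.6, -3.3]
width: 0.0398
gripper_force: 91.1
```

```bash
python3 - <<'E'
from h import *
d=cam('wrist');cv2.imwrite('pics/w2.png',d['color'][:,:,::-1]);np.save('w2T.npy',d['T'])
s=get_state();print(s['clock'],s['position'],s['width'],(d['T'][:3,:3]@d['mount'][:3,:3].T).round(3).tolist())
a=cam('side')['color'];cv2.imwrite('pics/s2.png',a[:,:,::-1])
E
```

```text
9.5 [0.42638487 0.11289131 0.30020933] 0.039662229786523756 [[-0.116, 0.993, -0.0], [0.993, 0.116, -0.001], [-0.001, -0.0, -1.0]]
```

View pics/w2.png

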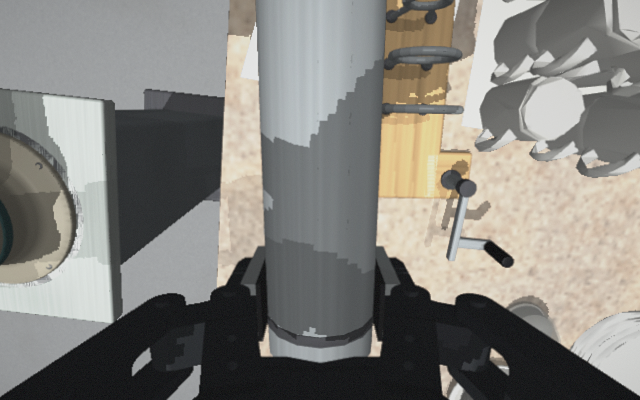

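View pics/s2.png

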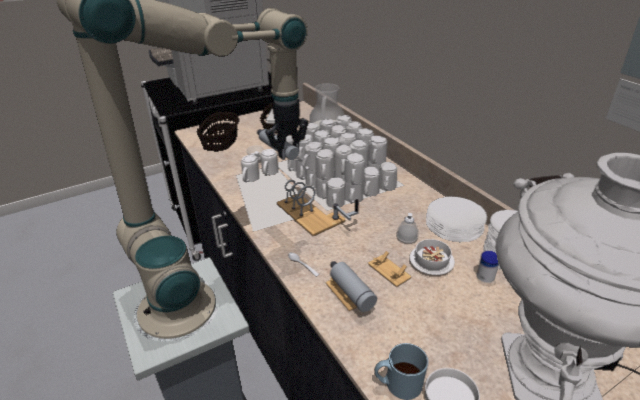

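The wrist view shows the flask firmly held along the tool axis (edges 257/385 at row 0, 268/373 at row 300, tail at row 358). Right extremes of the hoops are at (463,109) and (462,54), with the keeper knob top at (510,263). The side view shows the slim rest empty and the stout flask undisturbed.

```bash
python3 - <<'E'
from h import *
from tri import tri,tp,sp
d=cam('wrist');m=d['mount'];T=np.load('w2T.npy')
g=cv2.cvtColor(d['color'],cv2.COLOR_RGB2GRAY)
d['T']=m
for row,l,r in((5,257.5,385),(100,261,382),(230,266,377)):
    o,a=ray(d,l,row);o,b=ray(d,r,row)
    A=np.arctan2(a[1],a[2]);B=np.arctan2(b[1],b[2]);h=abs(A-B)/2;c=(A+B)/2;D=.021/np.sin(h)
    z=o[2]+D*np.cos(c);x=o[0]+(a+b)[0]/(a+b)[2]*D
    print('flask in tool: x %.4f y %.4f z %.4f'%(x,o[1]+D*np.sin(c),z))
o,a=ray(d,320,358)
for z in(-.027,-.048,-.02): print('tail x',z,(o+a*(z-o[2])/a[2])[0])
d['T']=T
c=lambda p,z:plane(d,*p,z).round(4)
print('Lext',c((463,109),.086),'Mext',c((462,54),.081),'knob',c((510,263),.111),'pivot',c((467,188),.09),'pivtop .069',c((467,188),.069),'corner',c((442,197),.015))
x=np.array([-.115,.9934]);y=np.array([-.9934,-.115])
print('L',c((463,109),.086)[:2]+.04*y,'M',c((462,54),.081)[:2]+.035*y)
print('knob tri',tri(ray(d,510,263),sp(346,120)),'piv',tri(ray(d,467,188),sp(263,142)))
E
```

```text
flask in tool: x 0.1004 y 0.0001 z -0.0144
flask in tool: x 0.0697 y 0.0002 z -0.0155
flask in tool: x 0.0218 y 0.0003 z -0.0168
tail x -0.027 -0.02811708793447941
tail x -0.048 -0.010968175311997369
tail x -0.02 -0.03383339214197341
Lext [0.5596 0.1959 0.086 ] Mext [0.5494 0.2469 0.081 ] knob [0.6339 0.0483 0.111 ] pivot [0.5798 0.1181 0.09  ] pivtop .069 [0.5894 0.1144 0.069 ] corner [0.585  0.0898 0.015 ]
L [0.519864 0.1913  ] M [0.514631 0.242875]
knob tri [0.6325 0.0487 0.1113] piv [0.592  0.1135 0.0643]
```

Call:
send_rows(steps=[-1,-1.2,0.9,0,0,-1,-2.6,1.8,0,0,-1,-3,2.1,0,0,-1,-3,2.1,0,0,-1,-2.6,1.9,1,0,-1,-1.2,0.9,2,0,-1,-0.6,0.4,3,0,-1,0,0,3.5,0,-1,0,0,3.5,0,-1,0,0,3.5,0,-1,0,0,3,0,-1,0,0,2,0])

```text
clock: 10.9
position: [0.5425, -0.0167, 0.0827]
ee_rot: [-0.001, 0.665, 0.747, -0.001]
contact_force: [-0.6, 0.6, -3.4]
width: 0.04
gripper_force: 91.2
```

Call:
send_rows(steps=[-1,0,0,1.3,0,-1,0,0,0.8,0,-1,0,0,0,0,-1,0,0,0,0,-1,0,0,0,0])

```text
clock: 11.4
position: [0.5441, -0.0159, 0.0652]
ee_rot: [0.001, 0.665, 0.747, 0.001]
contact_force: [0.3, 0.2, -3.4]
width: 0.0398
gripper_force: 91.2
```

```bash
python3 - <<'E'
from h import *
s=get_state();print(s['clock'],s['position'],s['ee_rot'])
t=cam('top');q=cam('side')
a=cv2.resize(t['color'][140:230,235:395],(800,450)[:2] if 0 else (480,270),interpolation=cv2.INTER_CUBIC)
b=cv2.resize(q['color'][165:265,275:395],(480,400)[:2],interpolation=cv2.INTER_CUBIC)
c=np.vstack([cv2.resize(a,(533,300)),cv2.resize(b,(360,300))[:, :] if 0 else cv2.resize(q['color'][170:260,270:430],(533,300),interpolation=cv2.INTER_CUBIC)])
cv2.imwrite('pics/st.png',c[:,:,::-1])
E
```

```text
11.4 [ 0.54406006 -0.01589855  0.06524882] [9.62005522e-04 6.64771327e-01 7.47046024e-01 6.29017965e-04]
```

View pics/st.png

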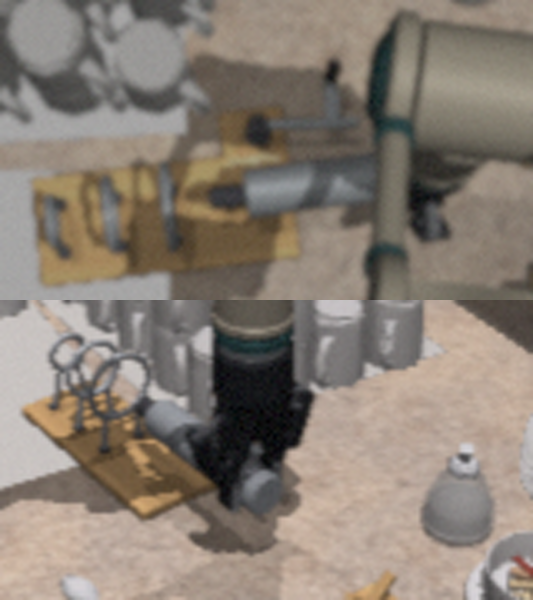

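The flask is staged: cap tip at top-crop (210,197) just before the large hoop (168,168–250), and the side crop shows the cap at (147,405). I'll check the line numerically in both views.

```bash
python3 - <<'E'
from h import *
t=cam('top');q=cam('side');k=533/160
s=get_state();p=s['position'];dx=np.array([-.116,.993,0]);dy=np.array([.993,.116,0])
F=lambda x,z:p+dx*x+[0,0,z]
L=np.array([.5199,.1905,.086]);
print('pred axis pts cap, shoulder, .03')
for x in(.172,.14,.04):
    P=F(x,.0155);a=proj(t,P)[0];b=proj(q,P)[0];print(x,((a-[235,140])*k).round(1),((b-[270,170])*k+[0,300]).round(1))
for n,c,r in(('L',-.015,.036),('M',.035,.031),('S',.085,.020)):
    z={'L':.086,'M':.081,'S':.0775}[n];C=np.array([.5136,.239,0])+dx*(c-.035)+[0,0,z]
    pts=[C,C+dy*(r+.004),C-dy*(r+.004),C+[0,0,r]]
    print(n,C.round(4),((proj(t,pts)-[235,140])*k).round(0).tolist(),((proj(q,pts)-[270,170])*k+[0,300]).round(0).tolist())
E
```

```text
pred axis pts cap, shoulder, .03
0.172 [210.7 199. ] [139.8 405.4]
0.14 [247.9 194.1] [158.6 419.6]
0.04 [364.  178.7] [221.  466.9]
L [0.5194 0.1894 0.086 ] [[170.0, 204.0], [164.0, 157.0], [176.0, 250.0], [168.0, 199.0]] [[120.0, 386.0], [151.0, 373.0], [88.0, 400.0], [119.0, 357.0]]
M [0.5136 0.239  0.081 ] [[112.0, 212.0], [107.0, 172.0], [117.0, 253.0], [108.0, 208.0]] [[93.0, 369.0], [120.0, 358.0], [65.0, 381.0], [91.0, 344.0]]
S [0.5078 0.2886 0.0775] [[54.0, 220.0], [51.0, 193.0], [58.0, 248.0], [51.0, 218.0]] [[66.0, 352.0], [85.0, 345.0], [48.0, 360.0], [66.0, 336.0]]
```

Prediction and observation agree to a few mm; a small −2.5 mm tool-y correction. Inserting gently.

Call:
send_rows(steps=[-1,0,-0.25,0,0,-1,1,0,0,0,-1,1,0,0,0,-1,1,0,0,0,-1,1,0,0,0,-1,1,0,0,0,-1,1,0,0,0,-1,1,0,0,0,-1,0,0,0,0])

```text
clock: 12.5
position: [0.532, 0.0551, 0.0643]
ee_rot: [-0.0, 0.664, 0.748, 0.0]
contact_force: [-0.1, -0.1, -4.2]
width: 0.0399
gripper_force: 91.2
```

Call:
send_rows(steps=[-1,0.7,0,0,0,-1,0.7,0,0,0,-1,0.7,0,0,0,-1,0.7,0,0,0,-1,0.7,0,0,0,-1,0,0,0,0])

```text
clock: 13.1
position: [0.5281, 0.0894, 0.0643]
ee_rot: [-0.0, 0.664, 0.747, 0.0]
contact_force: [-0.9, 0.3, -3.4]
width: 0.0401
gripper_force: 91.2
```

Call:
send_rows(steps=[-1,0.6,0,0,0,-1,0.6,0,0,0,-1,0.6,0,0,0,-1,0.6,0,0,0,-1,0,0,0,0])

```text
clock: 13.6
position: [0.5254, 0.1131, 0.0643]
ee_rot: [-0.0, 0.664, 0.747, 0.0]
contact_force: [0.9, -0.7, -3.7]
width: 0.0401
gripper_force: 91.2
```

Call:
send_rows(steps=[-1,0.5,0,0,0,-1,0.5,0,0,0,-1,0,0,0,0])

```text
clock: 13.9
position: [0.5243, 0.1228, 0.0643]
ee_rot: [-0.0, 0.665, 0.747, 0.0]
contact_force: [-0.4, 0.1, -3.4]
width: 0.0396
gripper_force: 91.2
```

Call:
send_rows(steps=[-1,0.5,0,0,0,-1,0.5,0,0,0,-1,0,0,0,0])

```text
clock: 14.2
position: [0.5232, 0.1328, 0.0643]
ee_rot: [-0.0, 0.665, 0.747, 0.0]
contact_force: [0.4, -0.6, -4.0]
width: 0.0394
gripper_force: 91.2
```

Call:
send_rows(steps=[-1,0.3,0,0,0,-1,0.3,0,0,0,-1,0.3,0,0,0,-1,0,0,0,0])

```text
clock: 14.6
position: [0.5222, 0.1415, 0.0643]
ee_rot: [-0.0, 0.665, 0.747, 0.0]
contact_force: [-0.6, -0.2, -4.2]
width: 0.0399
gripper_force: 91.2
```

Call:
send_rows(steps=[-1,0.2,0,0,0,-1,0,0,0,0,-1,0.2,0,0,0,-1,0,0,0,0])

```text
clock: 15.0
position: [0.5217, 0.1449, 0.0643]
ee_rot: [0.0, 0.665, 0.747, -0.0]
contact_force: [0.6, -1.0, -3.8]
width: 0.0397
gripper_force: 91.2
```

Call:
send_rows(steps=[-1,0.2,0,0,0,-1,0,0,0,0])

```text
clock: 15.2
position: [0.5218, 0.1449, 0.0642]
ee_rot: [0.001, 0.664, 0.748, -0.001]
contact_force: [0.5, -8.1, -3.2]
width: 0.0399
gripper_force: 91.2
```

Call:
send_rows(steps=[-1,0.2,0,0,0,-1,0,0,0,0])

```text
clock: 15.4
position: [0.5218, 0.145, 0.0643]
ee_rot: [0.003, 0.664, 0.748, -0.003]
contact_force: [2.2, -13.1, -3.4]
width: 0.0398
gripper_force: 91.2
```

The shoulder has met the small hoop at the expected depth. Easing the push and lowering.

Call:
send_rows(steps=[-1,-0.25,0,0.1,0,-1,0,0,0.1,0,-1,0,0,0,0])

```text
clock: 15.7
position: [0.5218, 0.1451, 0.0623]
ee_rot: [0.001, 0.665, 0.747, -0.001]
contact_force: [0.8, -6.5, -2.4]
width: 0.0398
gripper_force: 91.3
```

Call:
send_rows(steps=[-1,0,0,0.1,0,-1,0,0,0.1,0,-1,0,0,0,0])

```text
clock: 16.0
position: [0.5218, 0.1452, 0.0605]
ee_rot: [0.001, 0.665, 0.747, -0.001]
contact_force: [0.4, -7.6, -1.3]
width: 0.04
gripper_force: 91.5
```

Call:
send_rows(steps=[-1,0,0,0.1,0,-1,0,0,0,0])

```text
clock: 16.2
position: [0.5219, 0.1453, 0.0596]
ee_rot: [0.001, 0.665, 0.747, -0.001]
contact_force: [0.5, -7.0, -0.9]
width: 0.0397
gripper_force: 91.5
```

Call:
send_rows(steps=[-1,0,0,0.1,0,-1,0,0,0,0])

```text
clock: 16.4
position: [0.5219, 0.1454, 0.0587]
ee_rot: [0.001, 0.665, 0.747, -0.0]
contact_force: [0.0, -6.5, -0.6]
width: 0.0398
gripper_force: 91.6
```

Call:
send_rows(newtons=20, steps=[-1,0,0,0,0,-1,0,0,0,0,0.3,0,0,0,0,0.3,0,0,0,0,0.3,0,0,0,0,0.3,0,0,0,0,0.3,0,0,0,0,0.3,0,0,0,0])

```text
clock: 17.2
position: [0.5215, 0.1467, 0.0583]
ee_rot: [-0.0, 0.665, 0.747, 0.0]
contact_force: [0.4, -0.1, -0.8]
width: 0.0554
gripper_force: 0.0
```

Call:
send_rows(steps=[0.3,0,0,-1,0,0.3,0,0,-2,0,0.3,0,0,-3,0,0.3,0,0,-3,0,0.3,0,0,-3,0,0.3,-2,0,-2,0,0.3,-4,2,0,0,0.3,-4,2,0,0,0.3,-4,2,0,0,0.3,0,2,0,0,0.3,0,0,0,0])

```text
clock: 18.3
position: [0.6198, 0.0155, 0.1986]
ee_rot: [0.001, 0.666, 0.746, 0.001]
contact_force: [-0.5, 0.3, 0.2]
width: 0.0551
gripper_force: 0.0
```

```bash
python3 - <<'E'
from h import *
s=get_state();print(s['clock'],s['position'],s['contact_force'],s['width'])
d=cam('wrist');cv2.imwrite('pics/w3.png',d['color'][:,:,::-1]);np.save('w3T.npy',d['T'])
E
```

```text
18.3 [0.6197659  0.01547152 0.19858642] [-0.49069691  0.34515062  0.17783792] 0.05513688810138063
```

View pics/w3.png

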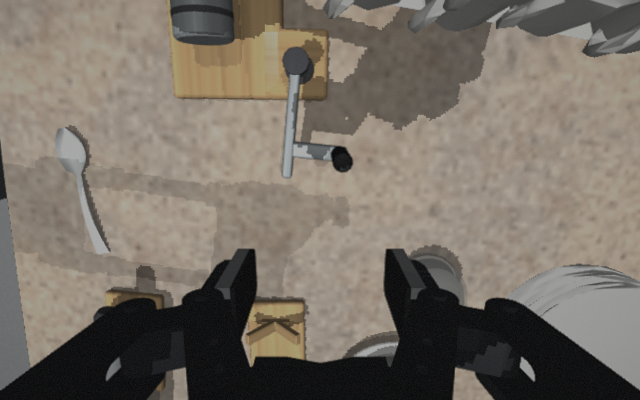

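The flask tail rests in the cradle at about (204,38). The knob top is at (343,159), the keeper pivot at (296,61).

```bash
python3 - <<'E'
from h import *
d=cam('wrist');d['T']=np.load('w3T.npy')
k=plane(d,343,159,.111)[:2];p=plane(d,296,61,.069)[:2];print(k,p,np.linalg.norm(k-p),'tail',plane(d,204,40,.07))
pos=get_state()['position'][:2]
x=np.array([-.116,.993]);y=np.array([.993,.116]);print('to knob tool xy cm',100*(k-pos)@x,100*(k-pos)@y)
r=k-p;r=r/np.linalg.norm(r)*.076;prev=np.zeros(2)
print('knob',np.linalg.norm(k-p))
for i in range(1,16):
    q=R.from_euler('z',-1.7*i/15).as_matrix()[:2,:2]@r-r
    D=(q-prev)*100;prev=q;print(i,(D@x).round(2),(D@y).round(2))
E
```

```text
[0.6309983  0.05155029] [0.59097871 0.11354549] 0.07379006340316145 tail [0.52368178 0.12031464 0.07      ]
to knob tool xy cm 3.276041932757753 1.824281388545215
knob 0.07379006340316145
1 -0.34 -0.79
2 -0.24 -0.83
3 -0.15 -0.85
4 -0.05 -0.86
5 0.05 -0.86
6 0.14 -0.85
7 0.24 -0.83
8 0.33 -0.8
9 0.42 -0.75
10 0.5 -0.7
11 0.58 -0.64
12 0.64 -0.57
13 0.7 -0.49
14 0.76 -0.41
15 0.8 -0.32
```

Call:
send_rows(newtons=25, steps=[0.3,1.6,0.9,0,0,0.3,1.65,0.9,0,0,0.3,0,0,3,0,0.3,0,0,3,0,0.3,0,0,3,0,0.3,0,0,2,0,0.3,0,0,0.9,0,0.3,0,0,0,0,-1,0,0,0,0,-1,0,0,0,0,-1,0,0,0,0,-1,0,0,0,0])

```text
clock: 19.6
position: [0.6321, 0.0513, 0.0807]
ee_rot: [0.001, 0.665, 0.747, 0.001]
contact_force: [-0.0, 0.5, 4.8]
width: 0.013
gripper_force: 25.9
```

Call:
send_rows(steps=[-1,0,0,0,0,-1,0,0,0,0,-1,0,0,0,0,-1,0,0,0,0])

```text
clock: 20.0
position: [0.6322, 0.0513, 0.0807]
ee_rot: [0.001, 0.665, 0.747, 0.001]
contact_force: [0.5, 0.7, 6.4]
width: 0.0133
gripper_force: 26.1
```

Knob pinched. Swinging along the arc.

Call:
send_rows(steps=[-1,0,0,-0.2,0,-1,-0.34,-0.79,0,0,-1,-0.24,-0.83,0,0,-1,-0.15,-0.85,0,0,-1,-0.05,-0.86,0,0,-1,0.05,-0.86,0,0,-1,0,0,0,0])

```text
clock: 20.7
position: [0.5886, 0.0367, 0.081]
ee_rot: [0.0, 0.665, 0.747, -0.002]
contact_force: [-0.0, -5.2, -2.8]
width: 0.0132
gripper_force: 25.2
```

Call:
send_rows(steps=[-1,0.14,-0.85,0,0,-1,0.24,-0.83,0,0,-1,0.33,-0.8,0,0,-1,0.42,-0.75,0,0,-1,0.5,-0.7,0,0,-1,0,0,0,0])

```text
clock: 21.3
position: [0.5475, 0.0515, 0.0812]
ee_rot: [-0.001, 0.664, 0.747, -0.001]
contact_force: [1.0, -1.3, -4.4]
width: 0.013
gripper_force: 25.0
```

Call:
send_rows(steps=[-1,0.58,-0.64,0,0,-1,0.64,-0.57,0,0,-1,0.7,-0.49,0,0,-1,0,0,0,0])

```text
clock: 21.7
position: [0.5298, 0.0692, 0.0814]
ee_rot: [-0.0, 0.664, 0.747, 0.0]
contact_force: [1.7, -0.3, -4.4]
width: 0.0132
gripper_force: 24.8
```

Call:
send_rows(steps=[-1,0.4,-0.2,0,0,-1,0.36,-0.19,0,0,-1,0,0,0,0])

```text
clock: 22.0
position: [0.5295, 0.07, 0.0815]
ee_rot: [0.006, 0.663, 0.749, -0.001]
contact_force: [8.8, -16.1, -9.6]
width: 0.0131
gripper_force: 24.7
```

Call:
send_rows(steps=[-1,0.4,-0.16,0,0,-1,0,0,0,0])

```text
clock: 22.2
position: [0.5293, 0.0711, 0.0818]
ee_rot: [0.009, 0.663, 0.749, -0.002]
contact_force: [11.6, -24.0, -10.8]
width: 0.0131
gripper_force: 24.5
```

It has met a stop: the arm bar now points straight across (−173°, matching the cradle's cross direction). Easing off, releasing and looking.

Call:
send_rows(steps=[-1,-0.7,0.3,0,0,-1,0,0,0,0])

```text
clock: 22.4
position: [0.5294, 0.0708, 0.0817]
ee_rot: [0.002, 0.665, 0.747, 0.0]
contact_force: [6.1, -5.3, -3.4]
width: 0.013
gripper_force: 24.9
```

Call:
send_rows(steps=[-0.3,0,0,0,0,-0.3,0,0,0,0,-0.2,0,0,0,0,-0.2,0,0,0,0,-0.2,0,0,-1,0,-0.2,0,0,-2,0,-0.2,0,0,-3,0,-0.2,0,0,-4,0,-0.2,0,0,-4,0,-0.2,0,0,-3,0,-0.2,0,0,-2,0,-0.2,0,0,0,0])

```text
clock: 23.6
position: [0.5291, 0.0722, 0.2754]
ee_rot: [0.003, 0.665, 0.747, 0.003]
contact_force: [-0.1, 0.2, 0.6]
width: 0.0339
gripper_force: 0.0
```

```bash
python3 - <<'E'
from h import *
s=get_state();print(s['clock'],s['position'],s['contact_force'],s['width'])
d=cam('wrist');cv2.imwrite('pics/w4.png',d['color'][:,:,::-1]);np.save('w4T.npy',d['T'])
E
```

```text
23.6 [0.52913386 0.07224009 0.27543819] [-0.12906185  0.22966608  0.55139541] 0.033948665947822476
```

View pics/w4.png

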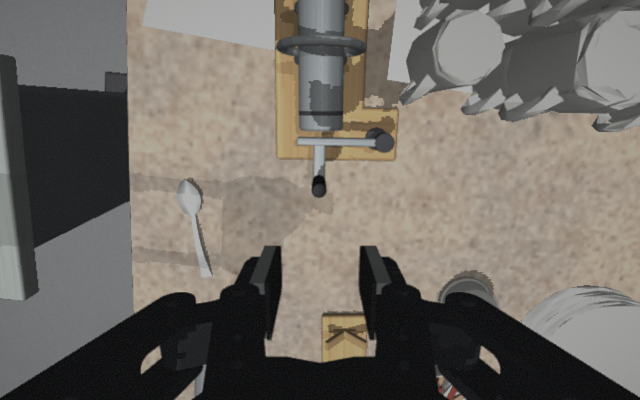

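The bar lies straight across at row 141, its front edge about 7 px (≈ 8 mm) behind the tail at row 130. The flask is straight in the hoops, the spoon undisturbed and the robot clear.

```bash
python3 -c "
from rig import *
print(sign_off())"
```

```text
the job is handed in; nothing more can be done
None
```

The slim flask is in the cradle with its shoulder against the smallest hoop, the keeper is shut behind its tail, and I handed the job in at about 24 s; the stout flask was in place when last seen, before the insertion, and the spoon at the end, while the mug at the left was not checked again.

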